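Stamp the robotics club's mission card

TASK

Take the red-handled stamp by its handle and press it, upright and gently, onto the middle of the red ring on the card, so that the sprung plate under the card gives by about half a centimetre, and keep it pressed for a second. Lift it straight up without letting it slide over the card, then set it down upright in the middle of its red-rimmed cork rest. Leave the blue stamp where it stands.

Things in the scene. Friction and masses are not known exactly. Their poses are not given: they have to be found in the camera images.
- red_handle (a point): Mid-handle point of the red stamp, on its axis, 48 mm above its underside; z runs up the stamp. The handle is an upright round red cylinder, 26 mm across, from 18 mm to 78 mm (the top) above the underside; below it is a wooden base. Loose, about 0.12 kg, standing on the red-rimmed rest at the start.
- red_foot (a point): Centre of the red stamp's flat underside, the printing face; z runs up the stamp. Round dark rubber foot 36 mm across and 4 mm thick, below a round wooden base 40 mm across that ends 18 mm above the underside.
- red_field (a point): Centre of the red ring (58 mm inside diameter) on the white card's face, 39 mm above the table; z up, x along the card, away from the blue ring 72 mm off. The 146 x 74 mm card is fixed on a level aluminium plate, 152 x 82 mm, on springs: it sinks straight down up to 10 mm, starting at 1 to 2 N, then 1.4 N per mm (8 N at 5 mm), and springs back. This point sinks with it.
- red_rest_top (a point): Centre of the upper face of the red stamp's rest, a flat disc 90 mm across and 5 mm thick, fixed on the table, red with a cork top; z up. The stamp stands on it at the start.
- blue_handle (a point): Mid-handle point of the blue stamp, the bystander: same form and size as the red stamp, blue handle, loose on its own blue-rimmed rest. This point is 48 mm above its underside.

How it is judged:
By the outcome, as a careful person would: the job done as asked, in the order asked, and still so for the second after the job is handed in, with the robot touching nothing.
It also fails if it takes over 59 s, if anything falls off the work surface, if the arm or the gripper's body presses on something with over 40 N, if the wrist force passes 120 N, or if a joint passes its speed limit or range.

ROBOT

A 6-joint arm with a two-finger parallel gripper is mounted at the origin on the work surface. World frame = base frame: x ahead of the robot, y to its left, z up, the work surface at z = 0. Lengths are in mm, angles in rad, forces in N, time in s.
With the tool pointing down it reaches from about 350 to 975 mm from the base axis. Payload 7.1 kg.
Tool frame: the origin (TCP) lies on the front face of the gripper's body, between the roots of the fingers; the fingertips stand 80 mm ahead of it and the grasp point (between the pads) lies 61 mm ahead of it (env.tips_ahead is the distance from the TCP to the fingertips, in mm); z points along the fingers, y is the direction in which the jaws open and shut (so a half turn about z gives the same grasp; the last joint's range is limited). The gripper opens to 88 mm and grips with 3 to 60 N. Pads are 20 mm wide; open, the fingers measure 115 mm over their backs; the gripper's body (75 mm by 178 mm) begins 61 mm behind the grasp point.
Start: joints at [1.235, 0.423, 1.63, -0, 1.089, -0.019], TCP at [194.673, 593.892, 302.675] pointing down, gripper open.
Joint ranges: [-3, 3], [-0.9, 2.11], [0.09, 2.58], [-1.31, 4.45], [0.11, 2.69], [-2.54, 2.54]. Speed limits (rad/s): [2.39, 2.39, 3.01, 3.14, 3.14, 3.14].

INTERFACE

Orientations are given as a unit quaternion [x, y, z, w].
In Python, from station import env, set_gripper, viewer, workorder gives the robot as it stands. Calls block until the motion is done:
- env.reach(position, orientation): joint-space move of the TCP to a pose.
- env.move_l(position, rot=None, rate=150, f_stop=None): straight line of the TCP; rot=None keeps the orientation; rate is the mean speed in mm/s. With f_stop (N) it stops when the force on the tool has changed by that much, and returns True; else False.
- env.move_joints(angles): joint-space move.
- set_gripper(opening): finger opening in mm; the grip force is fixed at half the most; returns when the fingers have stopped.
- env.hold(seconds).
- env.ik(position, orientation): joint angles nearest the present ones, or None.
- env.read_state(): the state.
- viewer.camera(name): name is "side" or "top"; returns the picture (400x640x3 uint8, blue, green, red); there is no depth.
- viewer.camera_params(name): a dict with "fx", "fy", "cx", "cy" (pixels), "pose" (4x4, takes a point from camera to world coordinates). Camera axes: x right, y up, looking along -z (the intrinsics and any distortion apply to the point x, -y, -z); pixel columns grow to the right and rows downward; lengths in mm; the calibration is good to about 2 mm. A picture is of the moment at which its call begins. camera_params takes no time and is no camera call.
A pose or a line that the arm cannot do raises env.IKError and nothing moves.
- workorder.sign_off(): hands the job in, once; it reports no verdict.
The state is a dict: "time_s": time; "qpos": joint angles; "dq": joint speeds; "tau": joint torques, N m; "tool_pos": TCP position; "orientation": TCP orientation; "force": force on the tool from outside, world axes, zero at the start; "wrist_torque": the same for the moment, N m; "width": finger opening in mm.
Only numpy, scipy, OpenCV 4.12 (cv2) and the standard library are available. Lean on these libraries where they do the work, as an engineer would, in place of code of your own. Each camera call takes 0.05 s, during which the arm holds its last target. There are 200 camera calls.

## Working session

There is one attempt and no reset: what is moved stays moved. The work goes in short steps, each a Python script; the robot and the scene stay as the last script left them, time stands still between calls to the robot, and variables do not carry over. Pictures are saved under pics/ and viewed, about 8 in all and at most 12, crops included, and the job is handed in when it is done.

```bash
mkdir -p pics; ls
python3 - <<'E'
from station import env, viewer
import cv2
for n in ("side","top"):
    cv2.imwrite(f"pics/{n}0.png",viewer.camera(n)); p=viewer.camera_params(n); print(n,p)
s=env.read_state(); print(s)
E
```

```text
pics
side {'fx': 512.5530639361532, 'fy': 512.5530639361532, 'cx': 320.5503725915694, 'cy': 201.7747127671464, 'pose': array([[-9.99322126e-01,  3.58783206e-02, -8.24835291e-03,
         5.04398250e+02],
       [-3.25272658e-02, -7.55572565e-01,  6.54256889e-01,
         7.03701597e+02],
       [ 1.72414092e-02,  6.54081681e-01,  7.56227405e-01,
         8.64180178e+02],
       [ 0.00000000e+00,  0.00000000e+00,  0.00000000e+00,
         1.00000000e+00]])}
top {'fx': 503.84039801161333, 'fy': 503.84039801161333, 'cx': 316.14358126200983, 'cy': 199.8073658412677, 'pose': array([[ 2.94520341e-02,  9.83127983e-01, -1.80532398e-01,
         3.24461511e+02],
       [-9.99261222e-01,  3.34200296e-02,  1.89765977e-02,
         1.37724218e+01],
       [ 2.46898223e-02,  1.79840126e-01,  9.83385958e-01,
         1.05995745e+03],
       [ 0.00000000e+00,  0.00000000e+00,  0.00000000e+00,
         1.00000000e+00]])}
{'time_s': 0.1, 'qpos': array([ 1.23498329e+00,  4.23765906e-01,  1.63059284e+00,  2.52080437e-05,
        1.08858338e+00, -1.90154789e-02]), 'dq': array([ 5.80886449e-05,  8.91427188e-04, -2.06292691e-03,  5.39633855e-04,
       -4.25459065e-04,  1.54476718e-03]), 'tau': array([ 2.75713319e-06, -5.45616460e+01, -2.74323088e+01,  6.45845477e-02,
        1.87723059e-02, -4.38689699e-05]), 'tool_pos': array([194.55747949, 593.54552415, 301.98657171]), 'orientation': array([ 1.57742977e-01,  9.87479973e-01, -6.62172594e-04, -1.30068022e-04]), 'force': array([-0.2888491 ,  0.63930755,  0.08569203]), 'wrist_torque': array([-0.00322038,  0.01547579, -0.00482786]), 'width': 87.80523976010907}
```

View pics/side0.png

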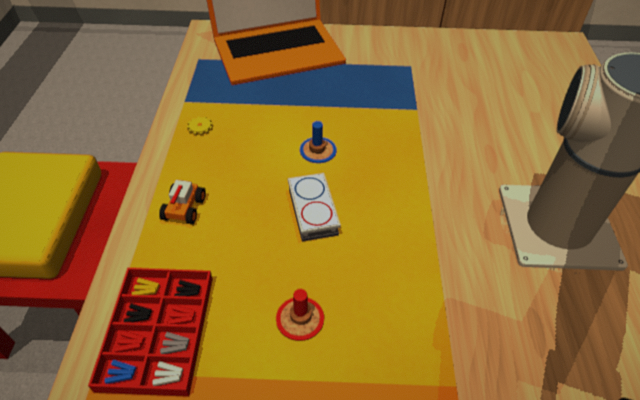

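View pics/top0.png

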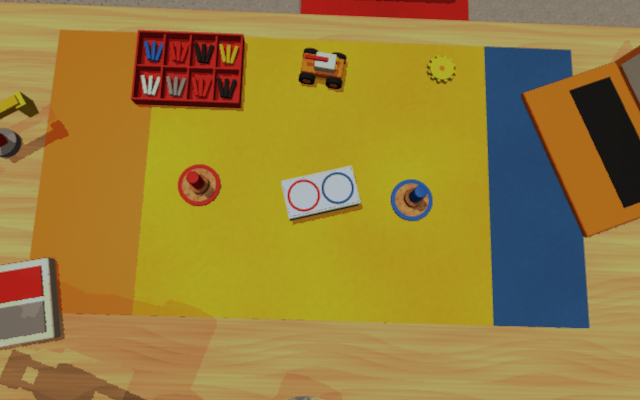

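The side view shows the red stamp at about (300,305) on its rest at (300,318), and the red ring at (317,213). The top view shows the rest at (199,185), the stamp's handle at (197,182) and the red ring at (304,195). Next I'll measure them.

```bash
cat > h.py <<'E'
import numpy as np, cv2
from station import env, set_gripper, viewer, workorder
def ray(cam,uv):
    p=viewer.camera_params(cam); T=p["pose"]
    d=T[:3,:3]@np.array([(uv[0]-p["cx"])/p["fx"],-(uv[1]-p["cy"])/p["fy"],-1.])
    return T[:3,3],d/np.linalg.norm(d)
def onz(cam,uv,z):
    o,d=ray(cam,uv); return (o+d*(z-o[2])/d[2])
def proj(cam,P):
    p=viewer.camera_params(cam); q=np.linalg.inv(p["pose"])@np.append(P,1)
    return np.array([p["cx"]+p["fx"]*q[0]/-q[2],p["cy"]-p["fy"]*q[1]/-q[2]])
def red(im):
    h=cv2.cvtColor(im,cv2.COLOR_BGR2HSV)
    return cv2.inRange(h,(0,150,60),(5,255,255))|cv2.inRange(h,(172,110,60),(180,255,255))
def blue(im):
    return cv2.inRange(cv2.cvtColor(im,cv2.COLOR_BGR2HSV),(98,100,30),(125,255,255))
def crop(m,c,r):
    o=np.zeros_like(m); x,y=map(int,c); o[y-r:y+r,x-r:x+r]=m[y-r:y+r,x-r:x+r]; return o
E
python3 - <<'E'
from h import *
tiles=[]
for cam,R,F,B in (("top",(199,185),(304,195),(338,187)),("side",(300,313),(317,213),(310,188))):
    im=cv2.imread(f"pics/{cam}0.png")
    for nm,c,m,r,z in (("rest",R,red(im),30,4),("red",F,red(im),24,39),("blue",B,blue(im),22,39)):
        k=crop(m,c,r); cs,_=cv2.findContours(k,cv2.RETR_EXTERNAL,cv2.CHAIN_APPROX_NONE)
        for q in cs:
            if cv2.contourArea(q)<25: continue
            x=cv2.convexHull(q) if nm!="rest" else q
            e=cv2.fitEllipse(q); print(cam,nm,cv2.contourArea(q),np.round(e[0],1),np.round(e[1],1),onz(cam,e[0],z).round(1),cv2.boundingRect(q))
        t=im.copy(); u,v=c
        a=im[v-30:v+30,u-30:u+30]; b=cv2.cvtColor(m,cv2.COLOR_GRAY2BGR)[v-30:v+30,u-30:u+30]
        if nm!="blue": tiles.append(cv2.resize(np.vstack([a,b]),None,fx=3.3,fy=3.3,interpolation=0))
cv2.imwrite("pics/m.png",np.hstack(tiles))
E
```

```text
top rest 1251.5 [198.8 184.9] [39.2 40.7] [542.1 244.4   4. ] (178, 165, 42, 41)
top blue 709.5 [337.1 187.7] [29.9 30.3] [538.8 -48.6  39. ] (322, 173, 31, 31)
side rest 1601.5 [299.7 316.7] [44.9 46.7] [543.4 243.4   4. ] (277, 290, 47, 50)
```

View pics/m.png

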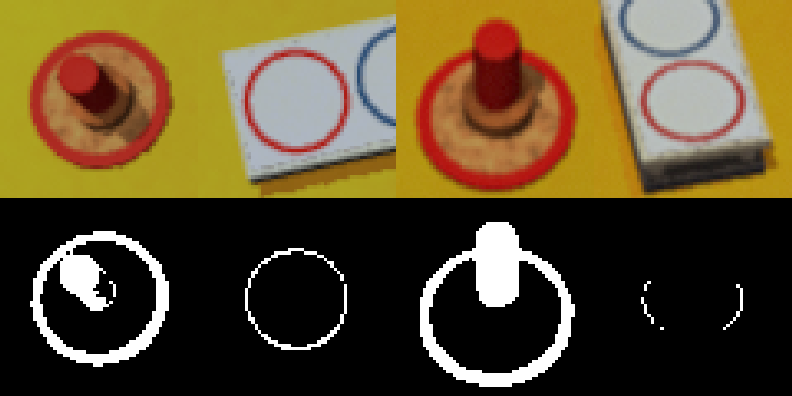

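Run:
```python
from h import *
for cam,R,F,B in (("top",(199,185),(304,195),(338,187)),("side",(300,313),(317,213),(310,188))):
    im=cv2.imread(f"pics/{cam}0.png"); b,g,r=[im[...,i].astype(int) for i in range(3)]
    for nm,m,c in (("red",(r-g>35)&(r-b>35)&(abs(g-b)<45),F),("blue",(b-r>25),B)):
        k=crop(m.astype(np.uint8),c,19); v,u=np.nonzero(k)
        e=cv2.fitEllipse(np.stack([u,v],1).astype(np.float32)); print(cam,nm,len(u),np.round(e[0],1),np.round(e[1],1),onz(cam,e[0],39).round(1))
    # bright handle top
    x,y={"top":(192,177),"side":(300,295)}[cam]
    k=crop(((r>165)&(g<70)).astype(np.uint8),(x,y),9); n,l,s,ct=cv2.connectedComponentsWithStats(k)
    i=l[y,x]; print("htop",s[i],ct[i].round(1),onz(cam,ct[i],83).round(1), im[y,x], im[y+9,x+2])
    print("tile-est",onz(cam,{"top":(192.6,177.1),"side":(300.6,294.8)}[cam],83).round(1))
```

```text
top red 225 [303.3 195. ] [30.1 30.4] [521.1  20.8  39. ]
top blue 262 [337.3 187.5] [29.8 30.5] [539.4 -49.   39. ]
htop [183 168  15  14 134] [190.2 174.7] [545.7 245.3  83. ] [ 33  42 171] [ 6  7 62]
tile-est [541.1 240.3  83. ]
side red 181 [316.3 213. ] [23.4 29.9] [521.3  21.3  39. ]
side blue 114 [309.2 188.2] [21.4 28.7] [539.5 -48.2  39. ]
htop [294 289  13  11 114] [299.8 294.1] [542.1 242.2  83. ] [ 19  28 182] [ 4  7 89]
tile-est [540.6 243.5  83. ]
```

Ring spacing comes out at 72.1 mm, against 72 given. The two views agree within 2 mm: ring (521,21), rest (542.7,244), stamp about (541.5,242). I'll grasp now.

Run:
```python
from h import *
q=np.array([1,0,0,0.]) if 0 else np.array([0.7071068,0.7071068,0,0])
for p in ([541.3,242,114],[521,21,145]):
    print(np.round(env.ik(p,q),2), np.round(env.ik(p,[1,0,0,0]),2), np.round(env.ik(p,[0,1,0,0]),2))
```

```text
[ 0.4   0.64  1.79 -0.    0.71  0.4 ] [ 0.4   0.64  1.79 -0.    0.71  1.97] [ 0.4   0.64  1.79 -0.    0.71 -1.17]
[ 0.02  0.52  1.95 -0.    0.67  0.02] [ 0.02  0.52  1.95 -0.    0.67  1.59] [ 0.02  0.52  1.95 -0.    0.67 -1.55]
```

```bash
cat >> h.py <<'E'
Q=np.array([0.7071068,0.7071068,0,0])
def st(t):
    s=env.read_state(); print(t,"t",round(s["time_s"],2),"pos",s["tool_pos"].round(2),"F",s["force"].round(2),"M",s["wrist_torque"].round(3),"q",s["orientation"].round(4),"w",round(s["width"],1)); return s
E
python3 - <<'E'
from h import *
env.reach([541.3,242,190],Q); st("above")
print(env.move_l([541.3,242,114],rate=80,f_stop=6)); st("down")
for c in ("top","side"): cv2.imwrite(f"pics/{c}1.png",viewer.camera(c))
set_gripper(20); env.hold(0.3); st("grip")
a,b=[cv2.imread(f"pics/{c}1.png") for c in ("top","side")]
cv2.imwrite("pics/m1.png",np.hstack([cv2.resize(a[125:245,140:260],None,fx=3.3,fy=3.3),cv2.resize(b[230:350,240:360],None,fx=3.3,fy=3.3)]))
E
```

```text
above t 1.94 pos [541.14 242.91 190.28] F [ 0.55 -0.67  0.53] M [-0.026  0.061 -0.005] q [7.066e-01 7.076e-01 3.000e-04 0.000e+00] w 88.0
False
down t 3.04 pos [541.66 242.13 114.47] F [-0.43  0.45 -0.59] M [-0.103  0.112  0.005] q [7.071e-01 7.071e-01 4.000e-04 2.000e-04] w 88.1
grip t 4.42 pos [541.34 242.02 114.01] F [0.32 0.8  0.78] M [-0.051 -0.106  0.012] q [0.7071 0.7071 0.     0.    ] w 25.4
```

View pics/m1.png

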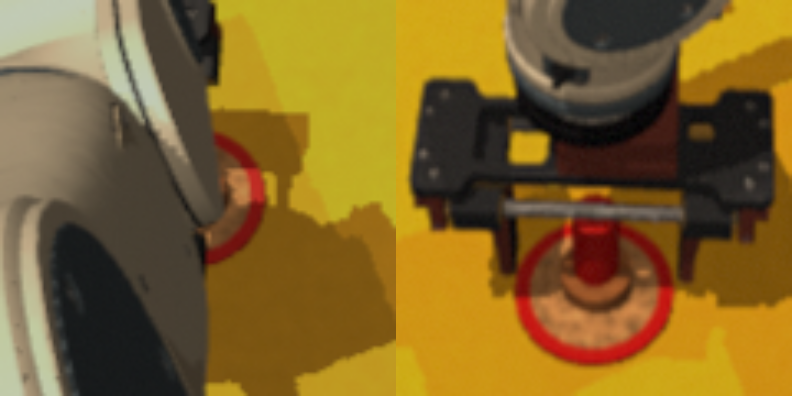

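The side view shows the handle centred between the fingers, and the grip width of 25.4 mm matches the handle. Next: lift, carry it over the ring and look.

Run:
```python
from h import *
env.move_l([541.3,242,190],rate=80); st("lift")
env.move_l([521.2,21,190],rate=150); 
env.move_l([521.2,21,160],rate=60); env.hold(0.3); st("over")
b=viewer.camera("side"); cv2.imwrite("pics/side2.png",b)
a=viewer.camera("top"); cv2.imwrite("pics/top2.png",a)
print(proj("side",[521.2,21,51]),proj("top",[521.2,21,51]))
cv2.imwrite("pics/m2.png",np.hstack([cv2.resize(a[145:245,250:350],None,fx=4,fy=4),cv2.resize(b[150:250,265:365],None,fx=4,fy=4)]))
```

```text
lift t 5.52 pos [540.99 241.86 189.47] F [-0.82 -0.57 -2.07] M [-0.022  0.06  -0.003] q [ 7.071e-01  7.071e-01 -5.000e-04 -2.000e-04] w 25.8
over t 8.1 pos [521.37  21.   160.33] F [-0.06  0.86 -2.05] M [-0.111  0.039  0.035] q [7.071e-01 7.071e-01 2.000e-04 2.000e-04] w 25.1
[316.39669348 209.2344746 ] [303.22911229 193.82074532]
```

View pics/m2.png

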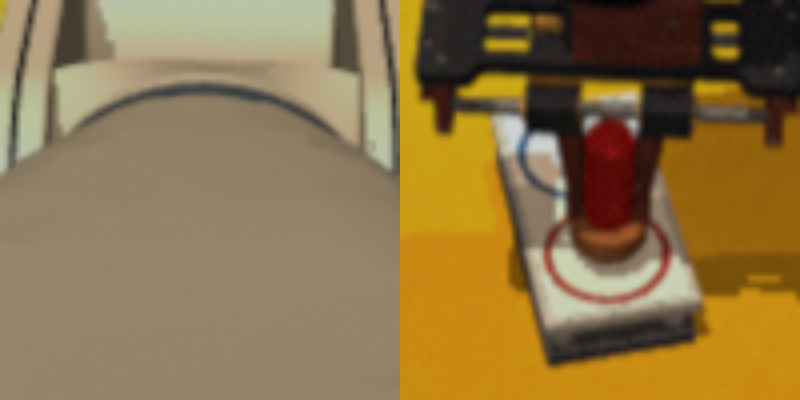

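The side view shows the foot's front edge at about row 215.7, where 216.3 is expected. The stamp's column is 317.5 and the ring's is about 316.9, so it is centred within roughly 1–2 mm and upright. I'll press slowly with a force guard.

```bash
cat >> h.py <<'E'
def avg(t,n=10):
    L=[]
    for i in range(n):
        env.hold(0.03); s=env.read_state(); L.append(np.r_[s["tool_pos"],s["force"]])
    m=np.mean(L,0); print(t,round(s["time_s"],2),m.round(2)); return m
E
python3 - <<'E'
from h import *
f0=avg("free")
env.move_l([521.2,21,150],rate=25)
for z in (147,145,143):
    print(z,env.move_l([521.2,21,z],rate=8,f_stop=12)); m=avg("F"); print("dFz",m[5]-f0[5])
cv2.imwrite("pics/side3.png",viewer.camera("side"))
E
```

```text
free 8.53 [ 5.2124e+02  2.1000e+01  1.6009e+02 -5.0000e-02 -7.0000e-02 -7.5000e-01]
147 False
F 9.94 [5.2136e+02 2.1000e+01 1.4713e+02 2.0000e-01 6.0000e-02 1.0800e+00]
dFz 1.8305200838689732
145 False
F 10.68 [5.2136e+02 2.1010e+01 1.4512e+02 5.6000e-01 4.0000e-02 4.1000e+00]
dFz 4.857739435842768
143 False
F 11.41 [5.2136e+02 2.1010e+01 1.4319e+02 8.0000e-02 3.3000e-01 6.5600e+00]
dFz 7.317690931790726
```

Run:
```python
from h import *
env.move_l([521.2,21,142.6],rate=8,f_stop=12); env.hold(1.2); avg("pressed")
cv2.imwrite("pics/side4.png",viewer.camera("side"))
env.move_l([521.2,21,160],rate=25); env.move_l([521.2,21,190],rate=80); avg("lifted")
env.move_l([542.2,243.6,190],rate=150); env.move_l([542.2,243.6,128],rate=80); env.hold(.3); st("over rest")
b=viewer.camera("side"); cv2.imwrite("pics/side5.png",b)
c=cv2.imread("pics/side4.png")
cv2.imwrite("pics/m5.png",np.hstack([cv2.resize(c[150:250,265:365],None,fx=4,fy=4),cv2.resize(b[250:350,250:350],None,fx=4,fy=4)]))
```

```text
pressed 13.24 [5.2136e+02 2.1020e+01 1.4283e+02 1.0000e-02 3.7000e-01 7.0800e+00]
lifted 15.0 [ 5.2098e+02  2.1000e+01  1.8971e+02 -2.0000e-02 -1.0000e-02 -1.2500e+00]
over rest t 17.87 pos [542.39 243.68 128.43] F [ 0.43 -0.36 -0.85] M [-0.041  0.068 -0.018] q [7.071e-01 7.071e-01 3.000e-04 1.000e-04] w 25.6
```

View pics/m5.png

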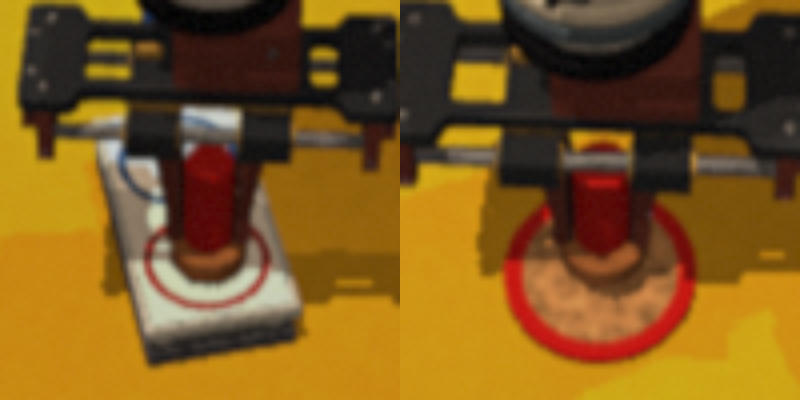

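The rest view looks well centred. In the press view I want to check the foot's centring more closely before setting down, using a larger crop of the saved image.

Run:
```python
from h import *
c=cv2.imread("pics/side4.png"); b=cv2.imread("pics/side5.png")
def ann(im,P,r0,c0,rad):
    s=10; o=cv2.resize(im[r0:r0+40,c0:c0+40],None,fx=s,fy=s,interpolation=cv2.INTER_CUBIC)
    th=np.linspace(0,2*np.pi,60)
    for R,col in rad:
        for t in th:
            u=proj("side",np.array(P)+[R*np.cos(t),R*np.sin(t),0]); cv2.circle(o,(int((u[0]-c0+.5)*s),int((u[1]-r0+.5)*s)),1,col,-1)
    return o
cv2.imwrite("pics/m6.png",np.hstack([ann(c,[521.2,21,34],195,297,[(18,(0,255,0)),(30,(255,0,255))]),ann(b,[542.2,243.6,18.9],295,280,[(18,(0,255,0))])]))
print(c[205:222,316].tolist())
```

```text
[[4, 6, 86], [8, 7, 87], [8, 10, 87], [5, 8, 86], [5, 7, 85], [7, 8, 86], [2, 4, 84], [3, 6, 82], [19, 40, 91], [34, 73, 130], [40, 82, 147], [33, 72, 130], [24, 53, 96], [17, 44, 84], [16, 42, 81], [58, 74, 92], [128, 150, 149]]
```

View pics/m6.png

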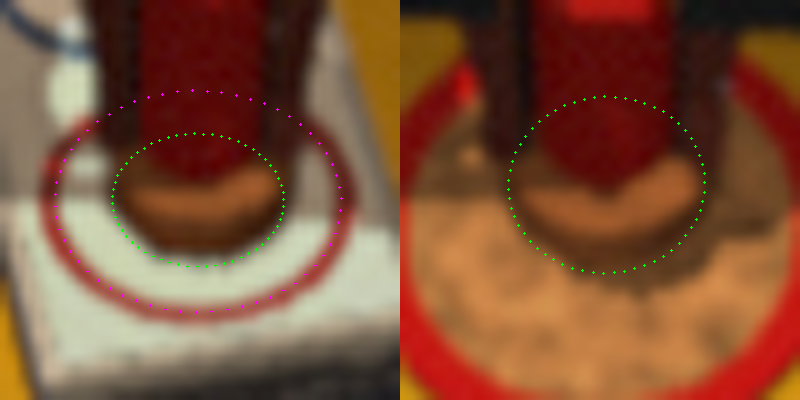

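The overlay puts the foot within about 1–2 mm of the ring's centre, which is fine. Now I'll set it down.

Run:
```python
from h import *
env.move_l([542.2,243.6,118],rate=30)
f0=avg("free")
for z in (115.5,115,114.5,114,113.5,113):
    env.move_l([542.2,243.6,z],rate=10,f_stop=8); m=avg(z,5)
    if m[5]-f0[5]>1.2: break
set_gripper(60); env.hold(.2); st("open"); set_gripper(88)
env.move_l([542.2,243.6,200],rate=80)
env.reach([420,-150,320],Q) if 0 else env.reach([350,380,320],Q); st("away")
a,b=viewer.camera("top"),viewer.camera("side")
cv2.imwrite("pics/top7.png",a); cv2.imwrite("pics/side7.png",b)
cv2.imwrite("pics/m7.png",np.hstack([cv2.resize(a[100:260,170:440],(400,237)),cv2.resize(b[100:350,240:370],(260,500))[-237:]]))
for cam,im,c in (("top",a,(199,185)),("side",b,(300,313))):
    r,g=im[...,2].astype(int),im[...,1].astype(int); print(cam,proj(cam,[542.5,244,83]).round(1))
o=np.hstack([cv2.resize(a[150:220,165:235],(400,400),interpolation=2),cv2.resize(b[275:345,265:335],(400,400),interpolation=2)])
cv2.imwrite("pics/m8.png",o)
```

```text
free 18.73 [ 5.4226e+02  2.4362e+02  1.1804e+02 -5.5000e-01  1.2000e-01 -9.8000e-01]
115.5 19.3 [ 5.4220e+02  2.4360e+02  1.1547e+02  3.0000e-01  2.9000e-01 -1.0400e+00]
115 19.72 [ 5.4220e+02  2.4361e+02  1.1501e+02 -1.1000e-01  2.0000e-02 -1.1700e+00]
114.5 20.13 [ 5.4220e+02  2.4361e+02  1.1449e+02  1.2000e-01 -1.4000e-01 -1.3000e+00]
114 20.55 [ 5.4226e+02  2.4362e+02  1.1403e+02 -3.9000e-01  4.3000e-01 -9.1000e-01]
113.5 20.97 [ 5.4226e+02  2.4365e+02  1.1401e+02 -1.6100e+00 -4.0000e-01  5.4700e+00]
open t 21.88 pos [542.19 243.61 113.5 ] F [1.   0.25 0.35] M [-0.039  0.04   0.049] q [0.7071 0.7071 0.     0.    ] w 60.0
away t 24.77 pos [350.46 379.65 319.44] F [-0.27  0.53 -0.43] M [-0.082  0.047  0.014] q [ 7.072e-01  7.070e-01 -3.000e-04  2.000e-04] w 87.7
top [190.8 176.4]
side [299.5 295. ]
```

View pics/m8.png

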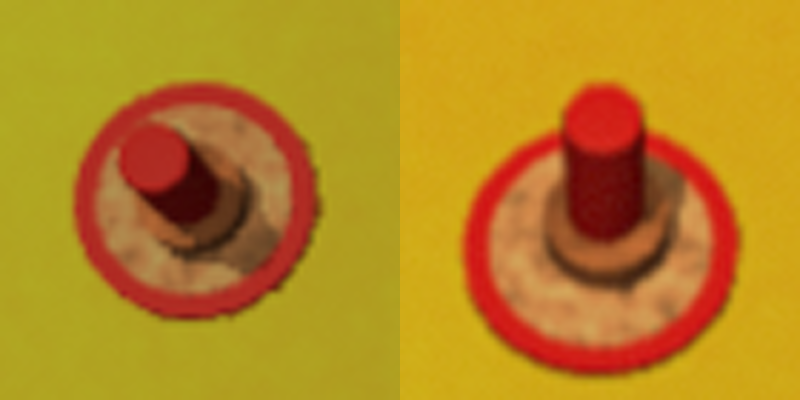

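View pics/side7.png

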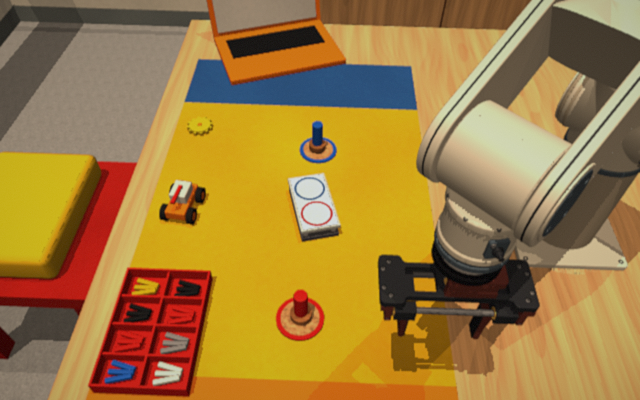

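The stamp stands upright in the middle of its rest. Its handle top is at about (192,177) in the top view and (300,296) in the side view, within about 1 px of predicted. The blue stamp hasn't moved and the arm is clear, so I'll hand in.

```bash
python3 -c "
from h import *
print(workorder.sign_off())"
```

```text
the job is handed in; nothing more can be done
None
```

I pressed the red stamp onto the middle of the red ring, lifted it straight up, set it back upright on its cork rest and handed the job in. It took about 25 s of the 59 s allowed.

- **Grip:** the fingers closed to 25.4 mm on the 26 mm handle, at mid-height.
- **Press:** the contact force was about 7–8 N and was held for more than 1 s. Going by the arm's height, the plate gave about 5 mm. Going by the force, it was nearer 4.5–5 mm, a small disagreement.
- **Centring on the ring:** the side picture taken during the press shows the stamp within about 1–2 mm of the ring's centre. The top camera was blocked by the arm, so this rests on one view.
- **Lift:** the arm rose vertically from the press, with sideways force readings under 0.4 N just before lift-off.
- **Set-down:** the rest was touched at the same height the stamp was picked up from, so the handle had not slipped. Contact peaked at about 6.5 N. Both views then showed the stamp upright and within about 2 mm of the middle of the rest.
- **Bystanders and arm:** the blue stamp had not moved in the side view, and the arm ended clear of everything.

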